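# Find the shaker's loose bolt and hold its cap open

## Robot

A 6-joint arm with a two-finger parallel gripper is mounted at the origin on a cart in front of the work surface, level with it; the furniture and walls round the work are solid. World frame = base frame: x ahead of the robot, y to its left, z up, the work surface at z = 0. Lengths are in mm, angles in degrees, forces in N, time in s.
With the tool pointing down it reaches from about 350 to 850 mm from the base axis. Payload 8.1 kg.
Tool frame: the origin (TCP) lies between the finger pads, 19 mm behind the fingertips; this is the grasp point; z points along the fingers, y is the line along which they close (so a half turn about z gives the same grasp; the last joint's range is limited). The gripper opens to 93 mm and grips with 3 to 60 N. Pads are 15 mm wide; open, the fingers measure 128 mm over their backs; the gripper's body (75 mm by 188 mm) begins 65 mm behind the grasp point.
Start: joints at [-75.31, 7.471, 85.268, -0, 87.261, -4.893], TCP at [201.13, -565.289, 237.435] pointing down, gripper open.
Joint ranges: [-169.43, 169.43], [-51.17, 129.36], [1.28, 143.12], [-76.62, 256.62], [0, 156.53], [-152.29, 152.29]. Speed limits (degrees/s): [136.94, 136.94, 159.86, 180, 180, 180].

## Interface

Orientations are given as [roll, pitch, yaw] about the fixed x, y, z axes, in that order (R = Rz(yaw) Ry(pitch) Rx(roll)).
In Python, from rig import robot gives the robot as it stands.
- The arm moves only by the tool move_arm, never from a script. Its argument "moves" is a list of rows, each a list of 3 entries, a list of its own where there are three numbers: the shift along the tool's x, y, z scaled (see below), then the turn, a rotation vector about the tool's x, y, z scaled (see below), then the opening, from 0 (shut) to 1 (fully open). A call has 1 to 20 rows; each row is the pose to reach, as a shift and turn from the pose commanded when the call began, along the tool's axes at that moment, turning the shorter way round; what a row does not reach only later rows make up. The controller multiplies each number of a shift by 100 mm and each number of a turn by 360 degrees. A row lasts 1/10 s, in which the tool goes at most 50 mm and 8.59 degrees, less where a joint would pass 70% of its speed; a pose out of reach is approached as far as the arm can. A call with a number of a shift or a turn outside -1 to 1 is refused whole. A call with a gripper value outside its range is refused whole. The fingers move at their own pace and stop on an object; "force" is the grip in N (left out, the last holds). Time passes only in rows, so rows that repeat a pose let the fingers close. It gives the time, the measured TCP pose, the force, the opening and the grip force at its end, in the units of the state.
- robot.get_state(): the state, without advancing time (a new reading comes with each control period).
- robot.grab_frame(name): name is "side" or "top" or "wrist"; returns the picture (384x512x3 uint8, red, green, blue); there is no depth.
- robot.calibration(name): a dict with "K" (3x3 intrinsics, pixels), "view" (4x4, takes a point from world to camera coordinates); the wrist camera has in their place "hand_eye" (4x4, takes a point from camera to tool coordinates, whose origin is the TCP and whose axes are the flange's). Camera axes: x right, y up, looking along -z (the intrinsics and any distortion apply to the point x, -y, -z); pixel columns grow to the right and rows downward; lengths in mm; the calibration is good to about 2 mm. A picture is of the moment at which its call begins: read the wrist's pose just before it. calibration takes no time and is no camera call.
- robot.job_done(): hands the job in; it is judged then, once.
The state is a dict: "time": time; "joint_pos": joint angles; "dq": joint speeds; "effort": joint torques, N m; "tool_pos": TCP position; "tcp_rot": TCP orientation; "wrist_force": force on the tool from outside, world axes, zero at the start; "moment": the same for the moment, N m; "gripper_width": finger opening in mm; "gripper_force": force on a finger pad.
Only numpy, scipy, OpenCV 4.12 (cv2) and the standard library are available. Lean on these libraries where they do the work, as an engineer would, in place of code of your own. Each camera call takes 0.05 s, during which the arm holds its last target. There are 200 camera calls.

## Task

Get the shaker drive ready for its platform: first slide the spacer ring over the upright shaft until it sits fully down on the shoulder, and let go of it. Then tap the capped bolts from above, with their caps shut, until you find the one loose bolt: push it down as far as it goes, so that it stays sunk. Grip that bolt's cap by its tab, lift it at least 45 degrees open and finish holding it there with the fingers, bolt still sunk, so that a colleague can get at the bolt; the other caps stay shut and the bottle, vial and timer stay where they are.

Things in the scene. Friction and masses are not known exactly. Their poses are not given: they have to be found in the camera images.
- shaker_drive: fixed grey drive of an orbital shaker: plate 150 x 270 x 12 mm flat on the bench. Origin on its underside; own z up, x away from the robot at yaw 0. Plate spans own x -40..110, y -135..135. Three like bolts at own (-10, +90 / 0 / -90); shaft at (70, 0) on a housing (radius 30, top z 30) with a shoulder (radius 16, top z 40); connector cover at (75, 85), 40 x 50, top z 24
- shaft_seat (a point): point on the shaft's axis at its shoulder, 40 mm above the drive's underside (= above the bench); the spacer rests on this shoulder when fully down
- shaft_tip (a point): top centre of the steel shaft, 100 mm above the bench; shaft diameter 20 mm, its top 10 mm tapering to 11 mm
- spacer: loose aluminium spacer ring, outer diameter 48 mm, bore 23.6 mm, 30 mm high, 40 to 85 g, lying flat on the bench to the left of the drive. Origin at the centre of its underside, own z along the bore; either way up is alike
- bolt_left (a joint): how far the left bolt (own y +90 of the drive; with the cap it carries) has sunk, m: 0 raised (start) to 0.010. All three start raised and look alike. A tight bolt stops within about 1 mm; the one loose bolt, a different one from start to start, sinks up to 10 mm under 3 to 5 N and stays down when let go (about 14 N pull it up again)
- cap_left (a joint): hinge of the left bolt's black cap, rad: 0 shut, stop at 1.25; grows as the tab on the robot's side rises. Spring and weight shut it when let go (about 1 N at the tab)
- cap_left_top (a point): centre of the left cap's crown (20 mm disc), over the bolt's axis: the place to tap; 64 mm above the bench while the bolt is raised and the cap shut. The cap has diameter 42 mm
- cap_left_tab (a point): grip point in the left cap's tab: a bar 12 mm wide (own y), 8 mm high, that sticks out 36 mm from the cap's edge towards own -x. The point is 24 mm out from that edge, 69 mm in front of the hinge line and 3 mm above it, 58 mm above the bench while shut and raised. Nothing lies beside or beneath it down to the plate
- cap_left_hinge (a point): middle of the left cap's hinge line, which runs along the drive's own y, 24 mm behind (own +x) the bolt's axis and 55 mm above the bench while raised; it moves down with the bolt
- bolt_mid (a joint): how far the middle bolt (own y 0 of the drive; with the cap it carries) has sunk, m: 0 raised (start) to 0.010. All three start raised and look alike. A tight bolt stops within about 1 mm; the one loose bolt, a different one from start to start, sinks up to 10 mm under 3 to 5 N and stays down when let go (about 14 N pull it up again)
- cap_mid (a joint): hinge of the middle bolt's black cap, rad: 0 shut, stop at 1.25; grows as the tab on the robot's side rises. Spring and weight shut it when let go (about 1 N at the tab)
- cap_mid_top (a point): centre of the middle cap's crown (20 mm disc), over the bolt's axis: the place to tap; 64 mm above the bench while the bolt is raised and the cap shut. The cap has diameter 42 mm
- cap_mid_tab (a point): grip point in the middle cap's tab: a bar 12 mm wide (own y), 8 mm high, that sticks out 36 mm from the cap's edge towards own -x. The point is 24 mm out from that edge, 69 mm in front of the hinge line and 3 mm above it, 58 mm above the bench while shut and raised. Nothing lies beside or beneath it down to the plate
- cap_mid_hinge (a point): middle of the middle cap's hinge line, which runs along the drive's own y, 24 mm behind (own +x) the bolt's axis and 55 mm above the bench while raised; it moves down with the bolt
- bolt_right (a joint): how far the right bolt (own y -90 of the drive; with the cap it carries) has sunk, m: 0 raised (start) to 0.010. All three start raised and look alike. A tight bolt stops within about 1 mm; the one loose bolt, a different one from start to start, sinks up to 10 mm under 3 to 5 N and stays down when let go (about 14 N pull it up again)
- cap_right (a joint): hinge of the right bolt's black cap, rad: 0 shut, stop at 1.25; grows as the tab on the robot's side rises. Spring and weight shut it when let go (about 1 N at the tab)
- cap_right_top (a point): centre of the right cap's crown (20 mm disc), over the bolt's axis: the place to tap; 64 mm above the bench while the bolt is raised and the cap shut. The cap has diameter 42 mm
- cap_right_tab (a point): grip point in the right cap's tab: a bar 12 mm wide (own y), 8 mm high, that sticks out 36 mm from the cap's edge towards own -x. The point is 24 mm out from that edge, 69 mm in front of the hinge line and 3 mm above it, 58 mm above the bench while shut and raised. Nothing lies beside or beneath it down to the plate
- cap_right_hinge (a point): middle of the right cap's hinge line, which runs along the drive's own y, 24 mm behind (own +x) the bolt's axis and 55 mm above the bench while raised; it moves down with the bolt
- bottle: loose reagent bottle with blue cap, 62 mm across, 134 mm high, to the right of the drive; origin under its centre; leave alone
- vial: loose small vial with black cap, 27 mm across, 62 mm high, behind the spacer on the left; origin under its centre; leave alone
- timer: loose white lab timer, 62 x 62 x 16 mm, lying left of the spacer; origin under its centre; leave alone

How it is judged:
By the outcome, as a careful person would: the job done as asked, in the order asked, and still so for the second after the job is handed in, while the arm keeps its last pose, push and grip.
It also fails if it takes over 72 s, if anything falls off the work surface, if the arm or the gripper's body presses on something with over 40 N, if the wrist force passes 120 N, or if a joint passes its speed limit or range.

## Working session

There is one attempt and no reset: what is moved stays moved. The work goes in short steps, Python scripts to look and compute and a tool call to move; the robot and the scene stay as the last step left them, time stands still between calls to the robot, and variables do not carry over. Pictures are saved under pics/ and viewed, at most 10 in all, crops included, and the job is handed in when it is done.

Besides the shell and the picture viewer there is one more tool, called after ">>>" as name(argument=value, ...), one argument or row to a line, values as JSON. move_arm: Moves the arm, as the interface text tells. Its arguments: {"type":"object","properties":{"moves":{"type":"array","items":{"type":"array"}},"force":{"type":"number"}},"required":["moves"]}

```bash
mkdir -p pics; ls; python3 - <<'E'
from rig import robot
import cv2,numpy as np
np.set_printoptions(precision=4,suppress=True)
print(robot.get_state())
for n in("side","top","wrist"):
    c=robot.calibration(n); print(n,c)
a=robot.grab_frame("side");b=robot.grab_frame("top")
np.save("pics/side0.npy",a);np.save("pics/top0.npy",b)
cv2.imwrite("pics/top0.png",cv2.resize(b[...,::-1],(800,600)))
cv2.imwrite("pics/side0.png",cv2.resize(a[...,::-1],(800,600)))
E
```

```text
pics
{'time': 0.0, 'joint_pos': array([-75.3107,   7.5134,  85.3298,   0.002 ,  87.2599,  -4.8942]), 'dq': array([ 0.0083,  0.0316, -0.0699, -0.0147, -0.0865, -0.1414]), 'effort': array([  0.0012, -55.9845, -49.1756,   0.0768,   0.0353,  -0.0001]), 'tool_pos': array([ 200.9961, -564.7717,  236.3995]), 'tcp_rot': array([-179.8974,   -0.0108,   19.5835]), 'wrist_force': array([ 0.1471,  0.4225, -0.0837]), 'moment': array([ 0.0021,  0.0107, -0.0405]), 'gripper_force': 0.0, 'gripper_width': 92.92498430132748}
side {'K': array([[454.1647,   0.    , 247.94  ],
       [  0.    , 454.1647, 192.021 ],
       [  0.    ,   0.    ,   1.    ]]), 'view': array([[    0.999 ,     0.0435,     0.0103,  -541.9746],
       [   -0.0365,     0.6619,     0.7487,   -52.3857],
       [    0.0258,    -0.7483,     0.6629, -1433.8099],
       [    0.    ,     0.    ,     0.    ,     1.    ]])}
top {'K': array([[469.6612,   0.    , 257.2999],
       [  0.    , 469.6612, 188.2019],
       [  0.    ,   0.    ,   1.    ]]), 'view': array([[   -0.0255,    -0.9996,     0.0136,    23.2431],
       [    0.9811,    -0.0224,     0.1922,  -552.0981],
       [   -0.1918,     0.0183,     0.9813, -1373.5625],
       [    0.    ,     0.    ,     0.    ,     1.    ]])}
wrist {'K': array([[300.0708,   0.    , 255.0465],
       [  0.    , 300.0708, 194.1845],
       [  0.    ,   0.    ,   1.    ]]), 'hand_eye': array([[   0.001 ,    0.9561,    0.293 ,   82.6525],
       [   1.    ,   -0.0009,   -0.0002,   -0.6276],
       [   0.    ,    0.293 ,   -0.9561, -147.6909],
       [   0.    ,    0.    ,    0.    ,    1.    ]])}
```

View pics/top0.png

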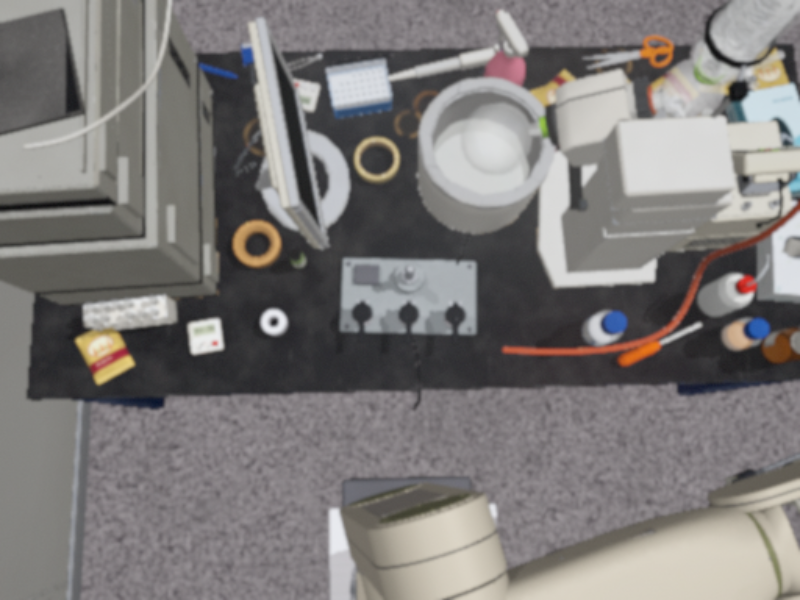

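View pics/side0.png

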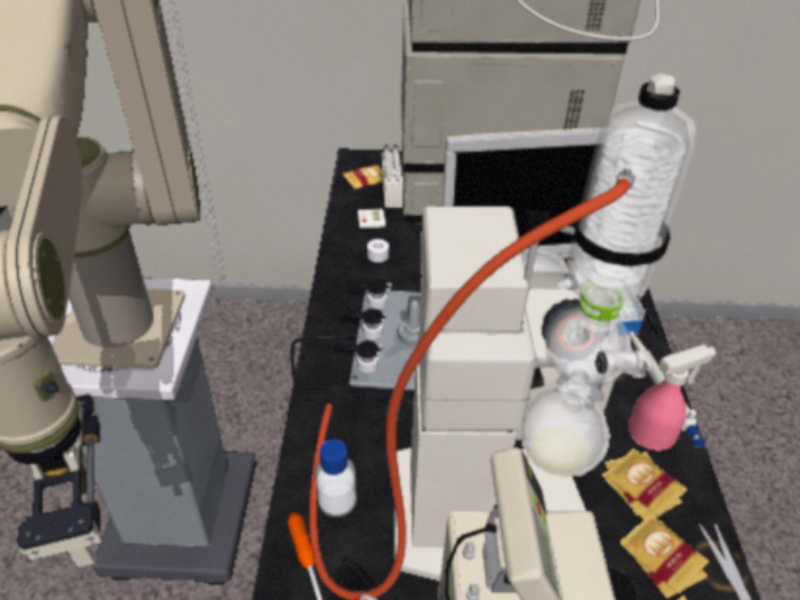

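The top view shows the spacer at (273,321), the plate corners at (342,258) to (477,334) and the caps at (362/409/456, 314), in 800x600 pixels. The bottle is at (605,325) and the hose ends near (505,350). The side view shows the spacer at (378,250) and the caps at (377,290), (372,320) and (367,350).

```bash
cat > h.py <<'E'
import numpy as np,cv2
from scipy.spatial.transform import Rotation as R
from rig import robot
np.set_printoptions(precision=2,suppress=True)
def Rt(s): return R.from_euler('xyz',s['tcp_rot'],degrees=True).as_matrix()
def cam(name,s=None):
    c=robot.calibration(name)
    if name=='wrist':
        T=np.eye(4);T[:3,:3]=Rt(s);T[:3,3]=s['tool_pos'];C=T@c['hand_eye']
    else: C=np.linalg.inv(c['view'])
    return c['K'],C
def ray(kc,uv):
    K,C=kc; d=np.linalg.inv(K)@[uv[0],uv[1],1]; d=C[:3,:3]@[d[0],-d[1],-d[2]]
    return C[:3,3],d/np.linalg.norm(d)
def onz(kc,uv,z):
    o,d=ray(kc,uv); return o+d*(z-o[2])/d[2]
def tri(rs):
    A=sum(np.eye(3)-np.outer(d,d) for o,d in rs);b=sum((np.eye(3)-np.outer(d,d))@o for o,d in rs)
    p=np.linalg.solve(A,b); return p,[np.linalg.norm(np.cross(p-o,d)) for o,d in rs]
def proj(kc,p):
    K,C=kc;q=np.linalg.inv(C)@np.r_[p,1];v=K@[q[0],-q[1],-q[2]];return v[:2]/v[2]
def shift(s,p):  # world target -> tool-axes shift units
    return Rt(s).T@(np.array(p)-s['tool_pos'])/100
E
python3 - <<'E'
from h import *
t=cam('top');sd=cam('side')
P=lambda u,v:np.array([u,v])*.64
for n,uv,z in [('spacer',(273,321),30),('capL',(362,312),64),('capM',(409,312),64),('capR',(456,313),64),('shaft',(409,266),100),('c1',(342,258),12),('c2',(477,260),12),('c3',(477,333),12),('c4',(341,334),12),('timer',(206,337),16),('vial',(298,258),62),('bottle',(614,321),134),('hose end',(505,350),5),('bench front',(400,397),0)]:
    print(n,onz(t,P(*uv),z))
for n,a,b in [('spacer',(273,321),(378,245)),('capM',(409,312),(372,316)),('bottle',(614,321),(333,452)),('hoseA',(672,332),(392,490)),('hoseB',(700,262),(420,340)),('capL',(362,312),(377,287))]:
    print(n,tri([ray(t,P(*a)),ray(sd,P(*b))]))
E
```

```text
spacer [509.12 263.43  30.  ]
capL [517.12  87.78  64.  ]
capM [515.03  -2.41  64.  ]
capR [510.98 -92.69  64.  ]
shaft [597.24  -3.83 100.  ]
c1 [637.54 128.4   12.  ]
c2 [ 627.33 -144.34   12.  ]
c3 [ 478.5  -137.61   12.  ]
c4 [482.86 131.9   12.  ]
timer [482.61 396.83  16.  ]
vial [626.99 210.77  62.  ]
bottle [ 477.77 -374.49  134.  ]
hose end [ 444.13 -192.59    5.  ]
bench front [357.03  18.13   0.  ]
spacer (array([509.54, 263.86,  27.28]), [np.float64(0.021185002271687424), np.float64(0.021185002271521373)])
capM (array([514.13,  -3.04,  56.87]), [np.float64(2.1224745400059), np.float64(2.1224745400059355)])
bottle (array([ 477.86, -377.48,  125.31]), [np.float64(1.2531363382950338), np.float64(1.2531363382949274)])
hoseA (array([ 510.31, -466.47,  150.64]), [np.float64(57.603292130937405), np.float64(57.60329213093753)])
hoseB (array([ 559.63, -424.4 ,  401.06]), [np.float64(36.19048152702329), np.float64(36.19048152702302)])
capL (array([517.88,  87.96,  53.37]), [np.float64(1.0673928434914641), np.float64(1.0673928434913464)])
```

>>> move_arm(
  moves=[
    [[0.97, -0.72, 0], [0, 0, 0.057], 1],
    [[0.97, -0.72, 0], [0, 0, 0.057], 1],
    [[0.97, -0.72, 0], [0, 0, 0.057], 1],
    [[0.97, -0.72, 0], [0, 0, 0.057], 1],
  ],
)

```text
time: 0.5
tool_pos: [270.0, -462.6, 237.1]
tcp_rot: [-179.9, -0.0, -0.8]
wrist_force: [0.4, -0.3, -0.5]
gripper_width: 93.3
gripper_force: 0.0
```

>>> move_arm(
  moves=[
    [[0.7, -1, 0], [0, 0, 0], 1],
    [[0.7, -1, 0], [0, 0, 0], 1],
    [[0.7, -1, 0], [0, 0, 0], 1],
  ],
)

```text
time: 0.8
tool_pos: [341.1, -364.3, 237.2]
tcp_rot: [-179.9, -0.0, -0.8]
wrist_force: [0.6, -0.5, -0.4]
gripper_width: 92.8
gripper_force: 0.0
```

>>> move_arm(
  moves=[
    [[0.6, -1, 0], [0, 0, 0], 1],
    [[0.6, -1, 0], [0, 0, 0], 1],
    [[0.6, -1, 0], [0, 0, 0], 1],
  ],
)

```text
time: 1.1
tool_pos: [403.0, -264.7, 237.3]
tcp_rot: [-179.9, -0.0, -0.7]
wrist_force: [-0.5, -0.9, 0.9]
gripper_width: 92.9
gripper_force: 0.0
```

>>> move_arm(
  moves=[
    [[0.4, -1, 0], [0, 0, 0], 1],
    [[0.4, -1, 0], [0, 0, 0], 1],
    [[0.4, -1, 0], [0, 0, 0], 1],
  ],
)

```text
time: 1.4
tool_pos: [444.6, -164.5, 237.3]
tcp_rot: [-179.9, -0.0, -0.6]
wrist_force: [-0.7, -0.4, 0.4]
gripper_width: 92.8
gripper_force: 0.0
```

>>> move_arm(
  moves=[
    [[0.4, -1, 0], [0, 0, 0], 1],
    [[0.4, -1, 0], [0, 0, 0], 1],
    [[0.4, -1, 0], [0, 0, 0], 1],
    [[0.4, -1, 0], [0, 0, 0], 1],
    [[0.4, -1, 0], [0, 0, 0], 1],
  ],
)

```text
time: 1.9
tool_pos: [484.7, -69.9, 237.2]
tcp_rot: [180.0, 0.0, -0.9]
wrist_force: [-0.5, -0.2, -0.2]
gripper_width: 93.2
gripper_force: 0.0
```

```bash
cat >> h.py <<'E'
import pickle
def snap(tag):
    s=robot.get_state(); im=robot.grab_frame('wrist')
    pickle.dump((s,im),open(f'pics/{tag}.pkl','wb')); return s,im
E
python3 - <<'E'
from h import *
s,im=snap('w1'); print(s['tool_pos'],s['tcp_rot'],s['time']); cv2.imwrite('pics/w1.png',cv2.resize(im[...,::-1],(768,576),interpolation=cv2.INTER_CUBIC))
E
```

```text
[484.65 -69.86 237.2 ] [179.96   0.04  -0.93] 1.9
```

View pics/w1.png

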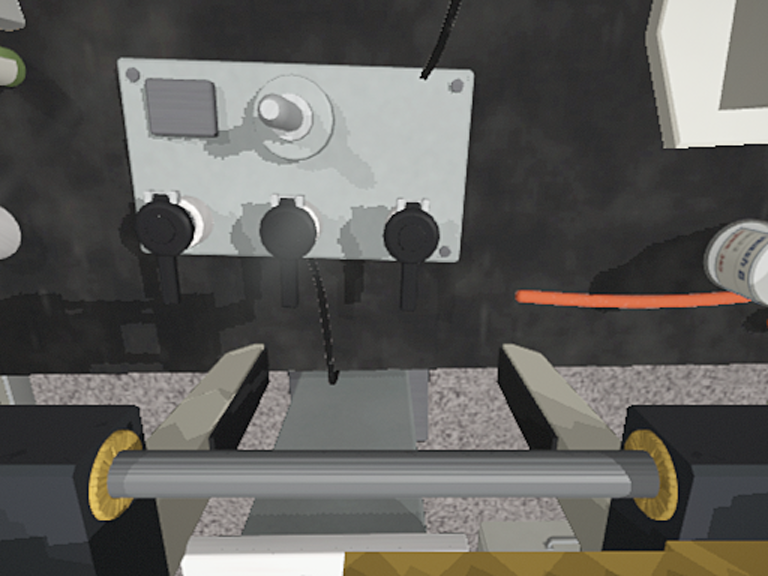

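>>> move_arm(
  moves=[
    [[0.1, -1, 0], [0, 0, 0], 1],
    [[0.1, -1, 0], [0, 0, 0], 1],
    [[0.1, -1, 0], [0, 0, 0], 1],
  ],
)

```text
time: 2.25
tool_pos: [496.6, 34.3, 237.5]
tcp_rot: [-179.9, -0.0, -0.8]
wrist_force: [0.8, -0.1, 0.2]
gripper_width: 92.6
gripper_force: 0.0
```

>>> move_arm(
  moves=[
    [[0.1, -1, 0], [0, 0, 0], 1],
    [[0.1, -1, 0], [0, 0, 0], 1],
    [[0.1, -1, 0], [0, 0, 0], 1],
    [[0.1, -1, 0], [0, 0, 0], 1],
    [[0.1, -1, 0], [0, 0, 0], 1],
  ],
)

```text
time: 2.75
tool_pos: [508.4, 129.3, 237.4]
tcp_rot: [180.0, 0.0, -1.0]
wrist_force: [0.1, -0.1, 0.7]
gripper_width: 93.0
gripper_force: 0.0
```

The wrist view shows the whole plate, with corners near (118,58), (474,71) and (458,262). The shaft tip is at (270,108) and the caps are at (166,228), (288,228) and (411,233). The tabs point at the robot and the spacer sits at the left edge, near (5,232).

```bash
python3 - <<'E'
from h import *
s,im=snap('w2'); print(s['tool_pos'],s['tcp_rot'],s['time']); cv2.imwrite('pics/w2.png',cv2.resize(im[...,::-1],(768,576),interpolation=cv2.INTER_CUBIC))
E
```

```text
[508.36 129.28 237.36] [179.96   0.01  -1.03] 2.75
```

View pics/w2.png

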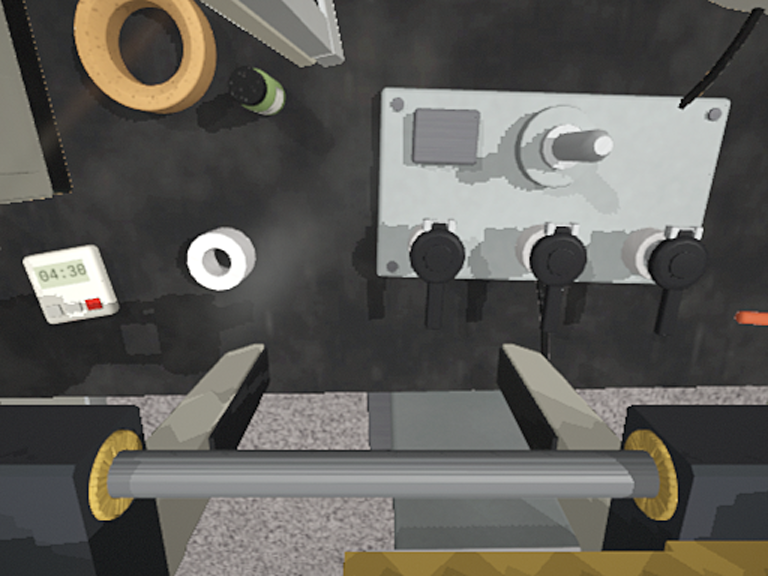

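The second wrist view shows the spacer's top face at (216,260) and the vial at (256,90). The shaft tip is at (601,145), and the cap crowns are at (437,255), (557,260) and (683,260).

```bash
cat > m.py <<'E'
from h import *
W={k:pickle.load(open(f'pics/{k}.pkl','rb')) for k in('w1','w2')}
kc={k:cam('wrist',v[0]) for k,v in W.items()}
def blob(im,lo,hi,box,op=0):
    x0,y0,x1,y1=[int(b/1.5) for b in box]; g=cv2.cvtColor(im,cv2.COLOR_RGB2GRAY)[y0:y1,x0:x1]
    g=cv2.resize(g,None,fx=4,fy=4,interpolation=cv2.INTER_CUBIC)
    m=cv2.inRange(g,lo,hi)
    if op:m=cv2.morphologyEx(m,cv2.MORPH_OPEN,cv2.getStructuringElement(cv2.MORPH_ELLIPSE,(op,op)))
    c=max(cv2.findContours(m,cv2.RETR_EXTERNAL,cv2.CHAIN_APPROX_NONE)[0],key=cv2.contourArea)
    e=cv2.fitEllipse(cv2.convexHull(c)); f=lambda q:((np.array(q)+.5)/4-.5+[x0,y0])
    return f(e[0]),np.array(e[1])/4,e[2],g
# spacer: bore rim & outer
im=W['w2'][1]
g=cv2.cvtColor(im,cv2.COLOR_RGB2GRAY); print('spacer grey',g[260*2//3,125:175:3])
h=blob(im,0,120,(198,240,232,280)); print('hole',h[:3],onz(kc['w2'],h[0],30))
o=blob(im,215,255,(175,215,265,305),5); print('outer',o[:3],onz(kc['w2'],o[0],30))
for n,b in dict(L=((130,190,200,265),(400,215,475,295)),M=((250,190,325,265),(520,220,595,295)),R=((375,195,450,270),(645,225,720,298))).items():
    r=[];
    for k,bb in zip(('w1','w2'),b):
        e=blob(W[k][1],0,62,bb,61); r.append(e); 
    p,er=tri([ray(kc[k],e[0]) for k,e in zip(('w1','w2'),r)])
    print(n,[e[0]*1.5 for e in r],[e[1]*1.5 for e in r],p,er)
r=[]
for k,bb in (('w1',(250,85,290,130)),('w2',(580,122,620,165))):
    e=blob(W[k][1],215,255,bb,3); r.append(ray(kc[k],e[0])); print(k,'tip',e[0]*1.5,e[1],onz(kc[k],e[0],100))
print(tri(r))
print('plate',[onz(kc['w2'],np.array(q)/1.5,12) for q in((381,88),(731,98),(377,276))],[onz(kc['w1'],np.array(q)/1.5,12) for q in((118,58),(474,71),(458,262))])
for n,a,b in (('L',(166,226),(437,255)),('M',(288,227),(557,260)),('R',(412,232),(683,260)),('tabL',(170,300),(435,326)),('tabM',(289,304),(548,332)),('tabR',(408,308),(662,332))):
    print(n,tri([ray(kc['w1'],np.array(a)/1.5),ray(kc['w2'],np.array(b)/1.5)]))
E
python3 m.py
```

```text
spacer grey [234 255 255 232 187 190 186  41  50  38 255 255 255 181 185 126  88]
hole (array([147.88, 171.85]), array([ 8.37, 16.17]), 141.30435180664062) [512.38 259.51  30.  ]
outer (array([144.09, 173.91]), array([36.35, 40.68]), 126.10894012451172) [509.92 264.41  30.  ]
L [array([153.14, 239.25]), array([441.77, 272.53])] [array([66.31, 78.81]), array([52.04, 89.82])] [511.5   88.2   79.07] [np.float64(1.4597177592900974), np.float64(1.4597177592899937)]Traceback (most recent call last):
  File "m.py", line 20, in <module>
    e=blob(W[k][1],0,62,bb,61); r.append(e);
  File "m.py", line 9, in blob
    c=max(cv2.findContours(m,cv2.RETR_EXTERNAL,cv2.CHAIN_APPROX_NONE)[0],key=cv2.contourArea)
ValueError: max() iterable argument is empty
```

```bash
python3 - <<'E'
s=open('m.py').read(); i=s.index("for n,b in dict"); j=s.index("r=[]\nfor k,bb"); open('m.py','w').write(s[:i]+s[j:])
E
python3 m.py; python3 - <<'E'
from h import *
W,im=pickle.load(open('pics/w2.pkl','rb')); t=np.load('pics/top0.npy')
g=cv2.cvtColor(t,cv2.COLOR_RGB2GRAY)[192:220,160:190]; m=(g>150).astype(np.uint8)
c=max(cv2.findContours(m,0,1)[0],key=cv2.contourArea); (u,v),r=cv2.minEnclosingCircle(c); print(u+160,v+192,r)
print(tri([ray(cam('top'),(u+160,v+192)),ray(cam('wrist',W),(144.1,173.6))]))
E
```

```text
spacer grey [234 255 255 232 187 190 186  41  50  38 255 255 255 181 185 126  88]
hole (array([147.88, 171.85]), array([ 8.37, 16.17]), 141.30435180664062) [512.38 259.51  30.  ]
outer (array([144.09, 173.91]), array([36.35, 40.68]), 126.10894012451172) [509.92 264.41  30.  ]
w1 tip [268.86 108.62] [11.09 12.48] [593.12  -3.9  100.  ]
w2 tip [603.12 144.76] [11.24 12.93] [593.4   -4.37 100.  ]
(array([593.23,  -4.06, 100.61]), [np.float64(0.1676986995313247), np.float64(0.16769869953139893)])
plate [array([638.28, 128.89,  12.  ]), array([ 626.7 , -139.13,   12.  ]), array([490.18, 134.99,  12.  ])] [array([638.01, 126.2 ,  12.  ]), array([ 625.11, -140.24,   12.  ]), array([ 477.63, -133.2 ,   12.  ])]
L (array([517.93,  89.05,  55.59]), [np.float64(0.515428191729445), np.float64(0.5154281917295661)])
M (array([514.56,  -0.37,  57.37]), [np.float64(2.055877324727862), np.float64(2.0558773247277022)])
R (array([512.25, -90.8 ,  62.39]), [np.float64(0.16406218296981256), np.float64(0.16406218296968436)])
tabL (array([464.05,  90.61,  64.01]), [np.float64(0.1362376682828225), np.float64(0.1362376682827926)])
tabM (array([457.34,   2.55,  60.71]), [np.float64(1.1500879925933507), np.float64(1.1500879925933583)])
tabR (array([452.85, -88.32,  57.04]), [np.float64(0.18534269589512967), np.float64(0.18534269589518323)])
174.92465782165527 205.36986255645752 8.349820137023926
(array([509.84, 263.65,  29.68]), [np.float64(0.8929117333703469), np.float64(0.8929117333704284)])
```

>>> move_arm(
  moves=[
    [[-0.01, -0.9, 0.3], [0, 0, 0], 1],
    [[-0.01, -0.9, 0.3], [0, 0, 0], 1],
    [[-0.01, -0.9, 0.3], [0, 0, 0], 1],
  ],
)

```text
time: 3.1
tool_pos: [507.4, 223.0, 205.0]
tcp_rot: [-180.0, 0.2, -0.9]
wrist_force: [-0.1, -0.5, -0.4]
gripper_width: 92.9
gripper_force: 0.0
```

>>> move_arm(
  moves=[
    [[0, -0.447, 0.3], [0, 0, 0], 1],
    [[0, -0.447, 0.9], [0, 0, 0], 1],
    [[0, -0.447, 0.9], [0, 0, 0], 1],
    [[0, -0.447, 0.9], [0, 0, 0], 1],
    [[0, -0.447, 0.9], [0, 0, 0], 1],
  ],
)

```text
time: 3.6
tool_pos: [510.5, 264.8, 119.2]
tcp_rot: [-180.0, -0.1, -1.0]
wrist_force: [0.1, 0.3, 0.6]
gripper_width: 93.1
gripper_force: 0.0
```

>>> move_arm(
  moves=[
    [[0, 0, 0.3], [0, 0, 0], 1],
    [[0, 0, 0.6], [0, 0, 0], 1],
    [[0, 0, 0.8], [0, 0, 0], 1],
    [[0, 0, 0.935], [0, 0, 0], 1],
    [[0, 0, 0.935], [0, 0, 0], 1],
    [[0, 0, 0.935], [0, 0, 0], 1],
  ],
)

```text
time: 4.2
tool_pos: [510.8, 266.1, 25.8]
tcp_rot: [-179.9, -0.1, -1.0]
wrist_force: [0.3, 0.3, 0.2]
gripper_width: 92.6
gripper_force: 0.0
```

```bash
python3 - <<'E'
from h import *
s,im=snap('w3'); print(s['tool_pos'],s['tcp_rot'],s['time'],s['wrist_force']); cv2.imwrite('pics/w3.png',im[...,::-1])
E
```

```text
[510.77 266.06  25.84] [-179.95   -0.13   -0.97] 4.2 [0.34 0.28 0.15]
```

View pics/w3.png

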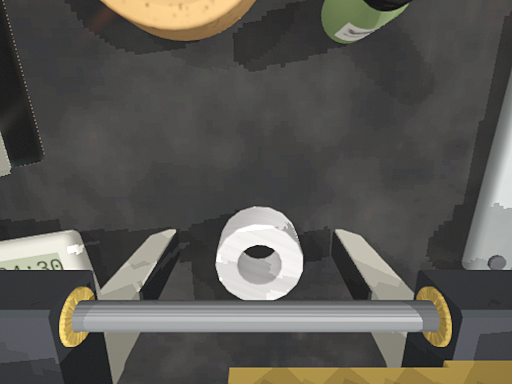

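The spacer's top face is at about (260,262), midway between the fingers. The timer and vial are clear, so I close.

>>> move_arm(
  moves=[
    [[0, 0.02, 0.015], [0, 0, 0], 0.6],
    [[0, 0.02, 0.015], [0, 0, 0], 0.4],
    [[0, 0.02, 0.015], [0, 0, 0], 0.4],
    [[0, 0.02, 0.015], [0, 0, 0], 0.4],
    [[0, 0.02, 0.015], [0, 0, 0], 0.4],
    [[0, 0.02, 0.015], [0, 0, 0], 0.4],
    [[0, 0.02, 0.015], [0, 0, 0], 0.4],
  ],
  force=25,
)

```text
time: 4.95
tool_pos: [509.3, 263.9, 22.4]
tcp_rot: [180.0, 0.0, -0.9]
wrist_force: [-0.1, 0.1, 0.1]
gripper_width: 47.3
gripper_force: 25.0
```

```bash
cat > sp.py <<'E'
from h import *
import sys
s,im=snap(sys.argv[1]); print(s['tool_pos'],s['tcp_rot'],s['time'],s['wrist_force'],s['gripper_width'],s['gripper_force'])
g=cv2.cvtColor(im,cv2.COLOR_RGB2GRAY); x0,y0=220,225; c=g[y0:305,x0:300]; k=cv2.resize(c,None,fx=8,fy=8,interpolation=cv2.INTER_CUBIC)
cv2.imwrite(f'pics/{sys.argv[1]}c.png',k)
E
python3 sp.py w4
```

```text
[509.27 263.94  22.4 ] [180.     0.01  -0.93] 4.95 [-0.11  0.1   0.1 ] 47.26858521180683 25.000058845616877
```

View pics/w4c.png

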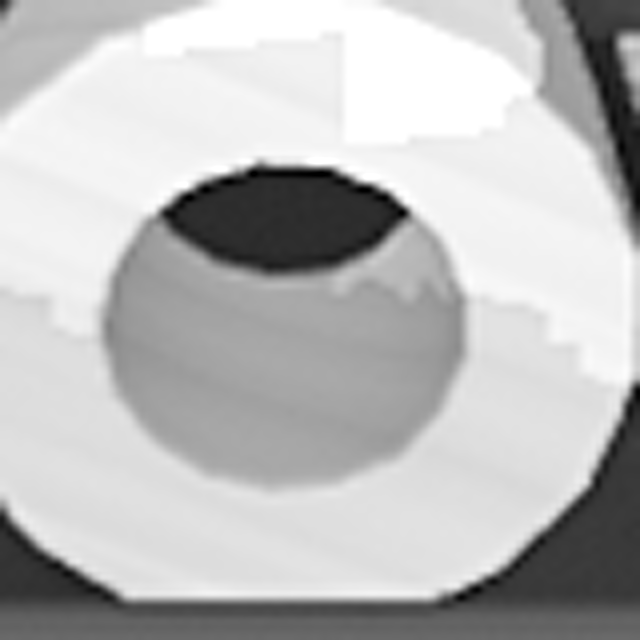

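The bore's top rim spans columns 102-467 and rows 163-490 of the crop, so its centre is at about (255.4,265.7) in the full image.

```bash
python3 - <<'E'
from h import *
s,im=pickle.load(open('pics/w4.pkl','rb')); k=cam('wrist',s)
uv=(284.5/8+220-.44,326.5/8+225-.44)
for z in(29,30): p=onz(k,uv,z); print(p, p-s['tool_pos'])
a=onz(k,(102/8+219.56,uv[1]),30);b=onz(k,(467/8+219.56,uv[1]),30);print('bore dia',a[1]-b[1])
E
```

```text
[508.95 264.64  29.  ] [-0.33  0.7   6.6 ]
[509.53 264.63  30.  ] [0.26 0.69 7.6 ]
bore dia 24.02375408791059
```

>>> move_arm(
  moves=[
    [[0, 0, -0.3], [0, 0, 0], 0.4],
    [[0, 0, -0.7], [0, 0, 0], 0.4],
    [[0, 0, -1], [0, 0, 0], 0.4],
    [[0, 0, -1], [0, 0, 0], 0.4],
  ],
)

```text
time: 5.4
tool_pos: [512.6, 265.3, 128.2]
tcp_rot: [-179.8, -0.5, -0.9]
wrist_force: [0.1, 0.7, -0.9]
gripper_width: 47.5
gripper_force: 25.0
```

>>> move_arm(
  moves=[
    [[0.1, 0.3, -0.4], [0, 0, 0], 0.4],
    [[0.3, 0.8, -0.4], [0, 0, 0], 0.4],
    [[0.4, 1, -0.4], [0, 0, 0], 0.4],
    [[0.4, 1, -0.4], [0, 0, 0], 0.4],
  ],
)

```text
time: 5.8
tool_pos: [548.6, 160.1, 161.8]
tcp_rot: [179.9, 0.0, -1.1]
wrist_force: [0.4, 0.0, 0.2]
gripper_width: 47.7
gripper_force: 25.0
```

>>> move_arm(
  moves=[
    [[0.4, 1, 0], [0, 0, 0], 0.4],
    [[0.4, 1, 0], [0, 0, 0], 0.4],
    [[0.4, 1, 0], [0, 0, 0], 0.4],
    [[0.4, 1, 0], [0, 0, 0], 0.4],
  ],
)

```text
time: 6.2
tool_pos: [585.8, 61.9, 161.3]
tcp_rot: [-180.0, 0.1, -1.1]
wrist_force: [-0.2, 0.8, -0.6]
gripper_width: 47.5
gripper_force: 25.0
```

>>> move_arm(
  moves=[
    [[0, 0.5, 0], [0, 0, 0.0044], 0.4],
    [[0, 0.5, 0], [0, 0, 0.0044], 0.4],
    [[0, 0.5, 0], [0, 0, 0.0044], 0.4],
    [[0, 0.5, 0], [0, 0, 0.0044], 0.4],
    [[0, 0.5, 0], [0, 0, 0.0044], 0.4],
  ],
)

```text
time: 6.7
tool_pos: [585.0, 14.4, 162.3]
tcp_rot: [-180.0, 0.0, -2.4]
wrist_force: [0.1, 0.5, -1.1]
gripper_width: 47.4
gripper_force: 25.0
```

```bash
python3 - <<'E'
from h import *
s,im=snap('w5'); print(s['tool_pos'],s['tcp_rot'],s['time'],s['wrist_force'],s['gripper_width']); k=cam('wrist',s)
print('shaft tip expected px',proj(k,[593.2,-4.1,100]))
cv2.imwrite('pics/w5.png',im[...,::-1])
E
```

```text
[585.02  14.4  162.27] [-179.98    0.02   -2.41] 6.7 [ 0.06  0.48 -1.07] 47.38172574636422
shaft tip expected px [280.62 205.9 ]
```

View pics/w5.png

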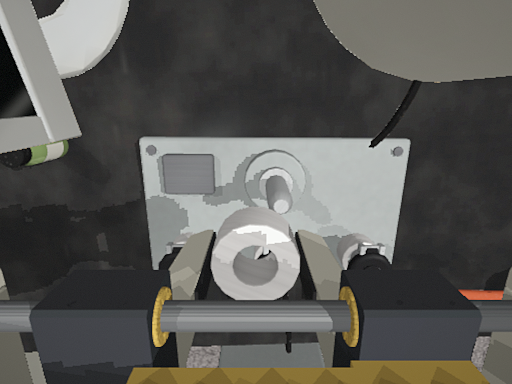

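The shaft tip shows at about (280,207), left of the cylinder's predicted line by under 1 px. The held ring is centred at (255,265).

```bash
python3 - <<'E'
from h import *
s,im=pickle.load(open('pics/w5.pkl','rb')); k=cam('wrist',s)
g=cv2.cvtColor(im,cv2.COLOR_RGB2GRAY)
print(g[186:216:2,266:296:2])
E
```

```text
[[ 99 112 115 116 120 129 135 139 143 145 144 186 199 198 179]
 [ 96 114 115 117 120 129 135 140 143 146 146 170 202 188 179]
 [108 114 117 117 120 128 136 141 143 146 148 149 206 162 179]
 [122 115 117 117 121 136 143 149 152 152 151 145 180 180 180]
 [125 115 116 116 129 142 146 156 159 161 159 152 157 182 180]
 [147 113 116 123 133 151 153 164 167 165 166 160 153 180 180]
 [135 109 118 130 137 152 156 168 173 171 171 168 157 173 180]
 [156 106 122 133 137 153 201 212 212 195 178 173 159 162 180]
 [184 104 122 130 146 212 212 211 207 209 206 175 160 152 181]
 [197 111 121 125 191 212 210 207 209 206 214 184 161 162 173]
 [194 145 112 119 208 211 208 208 207 210 211 197 147 174 175]
 [176 164 109 111 197 211 207 209 208 212 212 180 145 180 177]
 [174 176 185 163 155 208 209 207 212 211 209 148 180 180 175]
 [172 175 176 176 182 183 202 212 201 189 143 184 181 194 194]
 [171 172 174 177 178 178 182 153 184 195 193 191 190 192 191]]
```

>>> move_arm(
  moves=[
    [[0.09, 0.188, 0.1], [0, 0, 0], 0.4],
    [[0.09, 0.188, 0.2], [0, 0, 0], 0.4],
    [[0.09, 0.188, 0.34], [0, 0, 0], 0.4],
    [[0.09, 0.188, 0.34], [0, 0, 0], 0.4],
    [[0.09, 0.188, 0.34], [0, 0, 0], 0.4],
    [[0.09, 0.188, 0.34], [0, 0, 0], 0.4],
  ],
)

```text
time: 7.35
tool_pos: [593.6, -6.1, 128.9]
tcp_rot: [-180.0, -0.0, -2.5]
wrist_force: [-0.4, -0.8, -0.7]
gripper_width: 47.3
gripper_force: 25.0
```

>>> move_arm(
  moves=[
    [[-0.003, -0.012, 0.05], [0, 0, 0], 0.4],
    [[-0.003, -0.012, 0.1], [0, 0, 0], 0.4],
    [[-0.003, -0.012, 0.15], [0, 0, 0], 0.4],
    [[-0.003, -0.012, 0.2], [0, 0, 0], 0.4],
    [[-0.003, -0.012, 0.25], [0, 0, 0], 0.4],
    [[-0.003, -0.012, 0.3], [0, 0, 0], 0.4],
    [[-0.003, -0.012, 0.35], [0, 0, 0], 0.4],
    [[-0.003, -0.012, 0.4], [0, 0, 0], 0.4],
    [[-0.003, -0.012, 0.4], [0, 0, 0], 0.4],
  ],
)

```text
time: 8.25
tool_pos: [592.5, -5.3, 87.3]
tcp_rot: [-180.0, 0.1, -2.5]
wrist_force: [0.4, 0.1, 0.1]
gripper_width: 47.0
gripper_force: 25.0
```

>>> move_arm(
  moves=[
    [[0.004, -0.003, 0.06], [0, 0, 0], 0.4],
    [[0.004, -0.003, 0.12], [0, 0, 0], 0.4],
    [[0.004, -0.003, 0.17], [0, 0, 0], 0.4],
    [[0.004, -0.003, 0.21], [0, 0, 0], 0.4],
    [[0.004, -0.003, 0.23], [0, 0, 0], 0.4],
    [[0.004, -0.003, 0.24], [0, 0, 0], 0.4],
    [[0.004, -0.003, 0.25], [0, 0, 0], 0.4],
    [[0.004, -0.003, 0.26], [0, 0, 0], 0.4],
    [[0.004, -0.003, 0.26], [0, 0, 0], 0.4],
  ],
)

```text
time: 9.15
tool_pos: [593.6, -5.1, 62.5]
tcp_rot: [-180.0, -0.0, -2.5]
wrist_force: [0.8, -0.7, -0.4]
gripper_width: 47.2
gripper_force: 25.0
```

>>> move_arm(
  moves=[
    [[0, 0, 0.01], [0, 0, 0], 0.4],
    [[0, 0, 0.02], [0, 0, 0], 0.4],
    [[0, 0, 0.03], [0, 0, 0], 0.4],
    [[0, 0, 0.03], [0, 0, 0], 0.4],
  ],
)

```text
time: 9.55
tool_pos: [593.9, -5.0, 62.3]
tcp_rot: [180.0, -0.0, -2.5]
wrist_force: [-11.2, 0.8, 21.9]
gripper_width: 47.8
gripper_force: 25.0
```

>>> move_arm(
  moves=[
    [[0, 0, -0.02], [0, 0, 0], 0.5],
    [[0, 0, -0.02], [0, 0, 0], 0.8],
    [[0, 0, -0.02], [0, 0, 0], 0.8],
    [[0, 0, -0.02], [0, 0, 0], 0.8],
    [[0, 0, -0.02], [0, 0, 0], 0.8],
  ],
)

```text
time: 10.05
tool_pos: [593.4, -5.0, 61.1]
tcp_rot: [-180.0, 0.0, -2.5]
wrist_force: [0.5, 0.3, -0.2]
gripper_width: 72.9
gripper_force: 0.0
```

>>> move_arm(
  moves=[
    [[0, 0, -0.2], [0, 0, 0], 0.8],
    [[0, 0, -0.6], [0, 0, 0], 0.8],
    [[0, 0, -1], [0, 0, 0], 0.8],
    [[0, 0, -1], [0, 0, 0], 0.8],
    [[0, 0, -1], [0, 0, 0], 0.8],
  ],
)

```text
time: 10.55
tool_pos: [594.5, -5.1, 162.7]
tcp_rot: [180.0, -0.2, -2.5]
wrist_force: [-0.5, 1.0, -0.2]
gripper_width: 74.6
gripper_force: 0.0
```

```bash
python3 - <<'E'
from h import *
s,im=snap('w6'); print(s['tool_pos'],s['tcp_rot'],s['time'],s['wrist_force'],s['gripper_width']); k=cam('wrist',s)
print('expected bore rim centre px (seated, z70)',proj(k,[593.2,-4.1,70]),proj(k,[593.2+24,-4.1,70]),proj(k,[593.2-24,-4.1,70]),proj(k,[593.2,-28.1,70]),proj(k,[593.2,19.9,70]))
print(proj(k,[517.4,89.4,64]),proj(k,[513.3,-.5,64]))
cv2.imwrite('pics/w6.png',im[...,::-1])
E
```

```text
[594.49  -5.13 162.74] [179.99  -0.16  -2.52] 10.55 [-0.46  0.95 -0.23] 74.55171131899995
expected bore rim centre px (seated, z70) [254.79 205.76] [253.54 178.27] [255.98 231.79] [283.1  204.61] [226.55 206.91]
[159.36 283.54] [254.65 283.76]
```

View pics/w6.png

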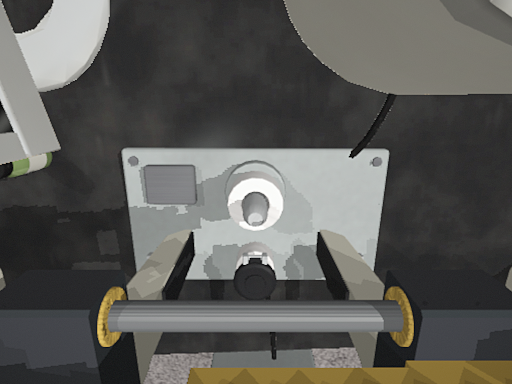

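The ring spans columns 227-283 and rows 178-231, which matches the prediction for a ring fully seated at z 70. Next I tap the middle cap.

>>> move_arm(
  moves=[
    [[-0.4, -0.01, 0], [0, 0, 0], 0],
    [[-0.813, -0.01, 0], [0, 0, 0], 0],
    [[-0.813, -0.01, 0.3], [0, 0, 0], 0],
    [[-0.813, -0.01, 0.62], [0, 0, 0], 0],
    [[-0.813, -0.01, 0.72], [0, 0, 0], 0],
    [[-0.813, -0.01, 0.75], [0, 0, 0], 0],
    [[-0.813, -0.01, 0.75], [0, 0, 0], 0],
  ],
  force=20,
)

```text
time: 11.3
tool_pos: [512.2, -0.5, 86.0]
tcp_rot: [-180.0, 0.1, -2.5]
wrist_force: [-0.5, -0.0, -0.2]
gripper_width: 23.1
gripper_force: 0.0
```

>>> move_arm(
  moves=[
    [[0, 0, 0.02], [0, 0, 0], 0],
    [[0, 0, 0.04], [0, 0, 0], 0],
    [[0, 0, 0.05], [0, 0, 0], 0],
    [[0, 0, 0.06], [0, 0, 0], 0],
    [[0, 0, 0.06], [0, 0, 0], 0],
  ],
)

```text
time: 11.8
tool_pos: [513.8, -0.6, 82.7]
tcp_rot: [180.0, -0.2, -2.5]
wrist_force: [-3.3, -0.3, 12.5]
gripper_width: 0.4
gripper_force: 5.8
```

>>> move_arm(
  moves=[
    [[0, 0, -0.25], [0, 0, 0], 0],
    [[0, -0.45, -0.25], [0, 0, 0], 0],
    [[0, -0.9, -0.25], [0, 0, 0], 0],
    [[0, -0.9, -0.05], [0, 0, 0], 0],
    [[0, -0.9, -0.03], [0, 0, 0], 0],
    [[0, -0.9, -0.03], [0, 0, 0], 0],
  ],
)

```text
time: 12.4
tool_pos: [516.3, 89.5, 83.6]
tcp_rot: [180.0, 0.0, -2.5]
wrist_force: [-0.1, -0.4, -0.6]
gripper_width: 0.7
gripper_force: 0.0
```

>>> move_arm(
  moves=[
    [[0, 0, 0.01], [0, 0, 0], 0],
    [[0, 0, 0.02], [0, 0, 0], 0],
    [[0, 0, 0.03], [0, 0, 0], 0],
    [[0, 0, 0.03], [0, 0, 0], 0],
  ],
)

```text
time: 12.8
tool_pos: [516.7, 88.8, 82.6]
tcp_rot: [-180.0, -0.0, -2.6]
wrist_force: [-8.8, -0.8, 16.7]
gripper_width: 0.5
gripper_force: 8.3
```

The left bolt is tight too, so I go to the right one.

>>> move_arm(
  moves=[
    [[0, 0, -0.28], [0, 0, 0], 0],
    [[0, 0.45, -0.28], [0, 0, 0], 0],
    [[0, 0.9, -0.28], [0, 0, 0], 0],
    [[0, 0.9, -0.28], [0, 0, 0], 0],
  ],
)

```text
time: 13.2
tool_pos: [512.4, -5.6, 109.1]
tcp_rot: [179.9, -0.0, -2.8]
wrist_force: [-0.3, 0.8, -0.9]
gripper_width: 0.5
gripper_force: 0.0
```

>>> move_arm(
  moves=[
    [[0, 0.45, 0], [0, 0, 0], 0],
    [[0, 0.9, 0], [0, 0, 0], 0],
    [[0, 0.9, 0.15], [0, 0, 0], 0],
    [[0, 0.9, 0.25], [0, 0, 0], 0],
    [[0, 0.9, 0.25], [0, 0, 0], 0],
    [[0, 0.9, 0.25], [0, 0, 0], 0],
  ],
)

```text
time: 13.8
tool_pos: [508.0, -89.0, 82.9]
tcp_rot: [-180.0, 0.1, -2.5]
wrist_force: [0.2, -0.4, 0.5]
gripper_width: 0.6
gripper_force: 0.0
```

>>> move_arm(
  moves=[
    [[0, 0, 0.01], [0, 0, 0], 0],
    [[0, 0, 0.02], [0, 0, 0], 0],
    [[0, 0, 0.03], [0, 0, 0], 0],
    [[0, 0, 0.03], [0, 0, 0], 0],
  ],
)

```text
time: 14.2
tool_pos: [508.7, -90.0, 80.7]
tcp_rot: [-180.0, -0.0, -2.5]
wrist_force: [-0.3, 0.3, -0.5]
gripper_width: 0.2
gripper_force: 0.2
```

>>> move_arm(
  moves=[
    [[0, 0, 0.02], [0, 0, 0], 0],
    [[0, 0, 0.04], [0, 0, 0], 0],
    [[0, 0, 0.05], [0, 0, 0], 0],
    [[0, 0, 0.06], [0, 0, 0], 0],
    [[0, 0, 0.07], [0, 0, 0], 0],
    [[0, 0, 0.08], [0, 0, 0], 0],
    [[0, 0, 0.085], [0, 0, 0], 0],
    [[0, 0, 0.085], [0, 0, 0], 0],
  ],
)

```text
time: 15.0
tool_pos: [508.8, -90.4, 73.1]
tcp_rot: [180.0, -0.0, -2.5]
wrist_force: [-3.8, 3.7, 12.7]
gripper_width: 0.4
gripper_force: 6.5
```

>>> move_arm(
  moves=[
    [[0, 0, 0.01], [0, 0, 0], 0],
    [[0, 0, 0.012], [0, 0, 0], 0],
    [[0, 0, 0.012], [0, 0, 0], 0],
  ],
)

```text
time: 15.3
tool_pos: [508.9, -90.4, 72.8]
tcp_rot: [180.0, -0.0, -2.5]
wrist_force: [-9.4, 5.3, 22.0]
gripper_width: 0.2
gripper_force: 11.1
```

>>> move_arm(
  moves=[
    [[0, 0, -0.2], [0, 0, 0], 0],
    [[0, 0, -0.5], [0, 0, 0], 0.1],
    [[0, 0, -0.5], [0, 0, 0], 0.35],
  ],
)

```text
time: 15.6
tool_pos: [510.7, -91.4, 124.6]
tcp_rot: [179.9, -0.3, -2.5]
wrist_force: [0.3, 0.1, 0.1]
gripper_width: 11.8
gripper_force: 0.0
```

>>> move_arm(
  moves=[
    [[-0.3, 0, 0], [0, 0.02, 0], 0.35],
    [[-0.6, 0, 0.1], [0, 0.04, 0], 0.35],
    [[-0.6, 0, 0.2], [0, 0.061, 0], 0.35],
    [[-0.6, 0, 0.3], [0, 0.061, 0], 0.35],
    [[-0.6, 0, 0.36], [0, 0.061, 0], 0.35],
    [[-0.6, 0, 0.36], [0, 0.061, 0], 0.35],
    [[-0.6, 0, 0.36], [0, 0.061, 0], 0.35],
    [[-0.6, 0, 0.36], [0, 0.061, 0], 0.35],
  ],
)

```text
time: 16.4
tool_pos: [449.9, -88.1, 86.2]
tcp_rot: [180.0, -22.0, -2.5]
wrist_force: [0.4, 1.1, 0.4]
gripper_width: 32.6
gripper_force: 0.0
```

```bash
python3 - <<'E'
from h import *
s,im=snap('w7'); print(s['tool_pos'],s['tcp_rot'],s['time'],s['wrist_force'],s['gripper_width'],s['joint_pos']); k=cam('wrist',s)
print('tab',proj(k,[464.2,-88.4,48]),'end',proj(k,[452.2,-87.9,50]),'crown',proj(k,[509.2,-90.4,54]))
print('shift to tab',shift(s,[464.2,-88.4,48]))
cv2.imwrite('pics/w7.png',im[...,::-1])
E
```

```text
[449.92 -88.13  86.19] [179.97 -21.99  -2.48] 16.4 [0.4  1.1  0.45] 32.593866435698494 [-23.61 -31.24 137.6    9.64  53.39  64.5 ]
tab [255.73 230.45] end [255.76 248.56] crown [255.87 163.54]
shift to tab [-0.01 -0.    0.41]
```

View pics/w7.png

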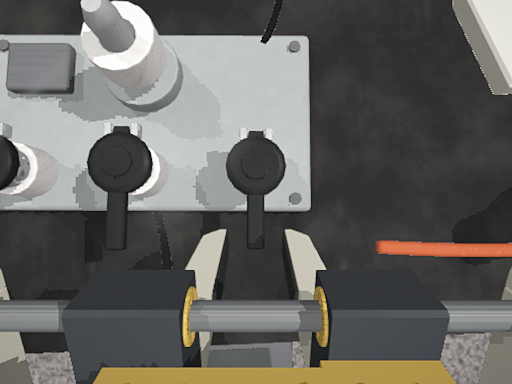

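The right cap's crown is at (256,164), where the sunk height predicts it. Its tab runs down column 256 to row 248, midway between the fingers.

>>> move_arm(
  moves=[
    [[0, 0, 0.15], [0, 0, 0], 0.35],
    [[0, 0, 0.3], [0, 0, 0], 0.35],
    [[0, 0, 0.41], [0, 0, 0], 0.35],
    [[0, 0, 0.41], [0, 0, 0], 0.35],
    [[0, 0, 0.41], [0, 0, 0], 0.35],
  ],
  force=6,
)

```text
time: 16.95
tool_pos: [464.0, -88.3, 46.9]
tcp_rot: [-180.0, -21.9, -2.5]
wrist_force: [-0.3, -0.9, -0.1]
gripper_width: 32.5
gripper_force: 0.0
```

>>> move_arm(
  moves=[
    [[0, 0, 0], [0, 0, 0], 0.05],
    [[0, 0, 0], [0, 0, 0], 0.05],
    [[0, 0, 0], [0, 0, 0], 0.05],
    [[0, 0, 0], [0, 0, 0], 0.05],
    [[0, 0, 0], [0, 0, 0], 0.05],
  ],
  force=6,
)

```text
time: 17.45
tool_pos: [464.1, -88.7, 47.2]
tcp_rot: [180.0, -22.0, -2.5]
wrist_force: [0.2, -1.3, 1.2]
gripper_width: 11.7
gripper_force: 6.0
```

```bash
python3 - <<'E'
from h import *
s=robot.get_state(); print(s['tool_pos'],s['tcp_rot'],s['time'],s['wrist_force'],s['gripper_width'],s['gripper_force'],s['joint_pos'])
# arc about hinge in tool axes: hinge relative to TCP, rotate about own y by th (= -tool y)
M=Rt(s); hin=np.array([533.2,-91.5,45]); 
psi=np.radians(-2.6); ay=np.array([-np.sin(psi),np.cos(psi),0])
tab=np.array(s['tool_pos']); r=tab-hin; print('r',r)
for th in range(4,61,4):
    q=R.from_rotvec(ay*np.radians(th)); p=hin+q.apply(r)
    print(th,(M.T@(p-tab))/100, M.T@(ay*th)/360)
E
```

```text
[464.13 -88.71  47.22] [179.97 -22.02  -2.52] 17.45 [ 0.15 -1.35  1.24] 11.731140151321213 5.997418016195297 [-22.72 -23.45 136.93  10.29  46.19  64.  ]
r [-69.07   2.79   2.22]
4 [ 0.02  0.   -0.04] [ 0.   -0.01 -0.  ]
8 [ 0.05  0.   -0.09] [ 0.   -0.02 -0.  ]
12 [ 0.07  0.   -0.13] [ 0.   -0.03 -0.  ]
16 [ 0.1   0.   -0.16] [ 0.   -0.04 -0.  ]
20 [ 0.13  0.   -0.2 ] [ 0.   -0.06 -0.  ]
24 [ 0.17  0.   -0.23] [ 0.   -0.07 -0.  ]
28 [ 0.21  0.   -0.26] [ 0.   -0.08 -0.  ]
32 [ 0.24  0.   -0.29] [ 0.   -0.09 -0.  ]
36 [ 0.29  0.   -0.32] [ 0.  -0.1 -0. ]
40 [ 0.33  0.   -0.34] [ 0.   -0.11 -0.  ]
44 [ 0.37  0.   -0.36] [ 0.   -0.12 -0.  ]
48 [ 0.42  0.   -0.38] [ 0.   -0.13 -0.  ]
52 [ 0.46  0.   -0.39] [ 0.   -0.14 -0.  ]
56 [ 0.51  0.   -0.4 ] [ 0.   -0.16 -0.  ]
60 [ 0.56  0.   -0.41] [ 0.   -0.17 -0.  ]
```

```bash
python3 - <<'E'
from h import *
np.set_printoptions(precision=3,suppress=True)
s=robot.get_state(); M=Rt(s); hin=np.array([533.2,-91.5,45]); psi=np.radians(-2.6); ay=np.array([-np.sin(psi),np.cos(psi),0])
tab=np.array(s['tool_pos']); r=tab-hin
for th in range(4,61,4):
    p=hin+R.from_rotvec(ay*np.radians(th)).apply(r); print(th,(M.T@(p-tab))/100, M.T@(ay*th)/360)
E
```

```text
4 [ 0.021  0.    -0.043] [ 0.    -0.011 -0.   ]
8 [ 0.045  0.    -0.085] [ 0.    -0.022 -0.   ]
12 [ 0.072  0.    -0.125] [ 0.    -0.033 -0.   ]
16 [ 0.102  0.    -0.164] [ 0.    -0.044 -0.   ]
20 [ 0.134  0.    -0.199] [ 0.    -0.056 -0.   ]
24 [ 0.168  0.    -0.233] [ 0.    -0.067 -0.   ]
28 [ 0.205  0.    -0.264] [ 0.    -0.078 -0.   ]
32 [ 0.244  0.    -0.293] [ 0.    -0.089 -0.   ]
36 [ 0.285  0.    -0.318] [ 0.  -0.1 -0. ]
40 [ 0.328  0.    -0.341] [ 0.    -0.111 -0.   ]
44 [ 0.372  0.001 -0.361] [ 0.    -0.122 -0.   ]
48 [ 0.417  0.001 -0.377] [ 0.    -0.133 -0.   ]
52 [ 0.463  0.001 -0.391] [ 0.    -0.144 -0.   ]
56 [ 0.511  0.001 -0.401] [ 0.    -0.156 -0.   ]
60 [ 0.558  0.001 -0.408] [ 0.    -0.167 -0.   ]
```

>>> move_arm(
  moves=[
    [[0.021, 0, -0.043], [0, -0.011, 0], 0.05],
    [[0.045, 0, -0.085], [0, -0.022, 0], 0.05],
    [[0.072, 0, -0.125], [0, -0.033, 0], 0.05],
    [[0.102, 0, -0.164], [0, -0.0444, 0], 0.05],
    [[0.134, 0, -0.199], [0, -0.0556, 0], 0.05],
    [[0.134, 0, -0.199], [0, -0.0556, 0], 0.05],
    [[0.134, 0, -0.199], [0, -0.0556, 0], 0.05],
  ],
)

```text
time: 18.15
tool_pos: [468.6, -88.8, 69.6]
tcp_rot: [180.0, -1.9, -2.5]
wrist_force: [-1.7, -3.3, 0.5]
gripper_width: 11.9
gripper_force: 6.0
```

>>> move_arm(
  moves=[
    [[0.021, 0, -0.043], [0, -0.011, 0], 0.05],
    [[0.045, 0, -0.085], [0, -0.022, 0], 0.05],
    [[0.072, 0, -0.125], [0, -0.033, 0], 0.05],
    [[0.102, 0, -0.164], [0, -0.0444, 0], 0.05],
    [[0.134, 0, -0.199], [0, -0.0556, 0], 0.05],
    [[0.134, 0, -0.199], [0, -0.0556, 0], 0.05],
    [[0.134, 0, -0.199], [0, -0.0556, 0], 0.05],
  ],
)

```text
time: 18.85
tool_pos: [481.0, -89.4, 89.8]
tcp_rot: [-180.0, 18.1, -2.5]
wrist_force: [-2.4, -2.6, 0.7]
gripper_width: 11.8
gripper_force: 6.0
```

>>> move_arm(
  moves=[
    [[0.021, 0, -0.043], [0, -0.011, 0], 0.05],
    [[0.045, 0, -0.085], [0, -0.022, 0], 0.05],
    [[0.072, 0, -0.125], [0, -0.033, 0], 0.05],
    [[0.102, 0, -0.164], [0, -0.0444, 0], 0.05],
    [[0.118, 0, -0.182], [0, -0.05, 0], 0.05],
    [[0.118, 0, -0.182], [0, -0.05, 0], 0.05],
    [[0.118, 0, -0.182], [0, -0.05, 0], 0.05],
  ],
)

```text
time: 19.55
tool_pos: [498.1, -90.1, 103.9]
tcp_rot: [-180.0, 36.0, -2.5]
wrist_force: [-2.5, -2.9, 0.5]
gripper_width: 12.1
gripper_force: 6.0
```

```bash
python3 - <<'E'
from h import *
s,im=snap('w8'); b=robot.grab_frame('side'); print(s['tool_pos'],s['tcp_rot'],s['time'],s['wrist_force'],s['gripper_width'],s['gripper_force'])
d=s['tool_pos']-np.array([533.2,-91.5,45]); print('angle',np.degrees(np.arctan2(d[2],-d[0]))-1.9,'rad',np.hypot(d[0],d[2]))
c=cv2.resize(b[170:260,215:290][...,::-1],None,fx=5,fy=5,interpolation=cv2.INTER_CUBIC); w=cv2.resize(im[60:285,:400][...,::-1],(800,450))[:,:425]
cv2.imwrite('pics/w8.png',np.hstack([c,w]))
E
```

```text
[498.07 -90.12 103.93] [-179.99   35.97   -2.52] 19.55 [-2.55 -2.91  0.52] 12.092545312228232 6.004787161946297
angle 57.296911513709865 rad 68.60871859211275
```

View pics/w8.png

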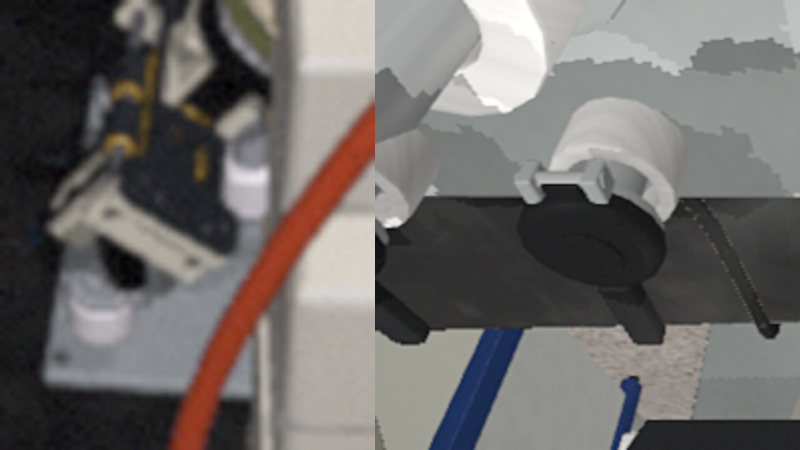

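The side crop shows the right cap held up by the fingers, its pale bolt base uncovered at (103,310), and the ring on the shoulder at (245,185). The wrist crop shows the middle cap still shut at (590,235). Forces are small and the cap is about 56° open, so I hand in.

```bash
python3 -c "
from rig import robot
print(robot.job_done())"
```

```text
the job is handed in; nothing more can be done
None
```

The spacer ring is seated on the shoulder and released, the loose bolt (the right one) is pushed down about 10 mm to its stop, and its cap is held about 56° open by the tab; I handed the job in at about 20 s of the 72 s, and no verdict came back.

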